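# Set the welding positioner dial to the red stud

### The job

Push the blue dial of the welding positioner round until its white index line points straight at the red stud on the scale ring and leave it standing there; then press the green button fully down and let it spring back. Nothing needs gripping: leave the spray can, the hammer and the magnet square where they are.

Things in the scene. Friction and masses are not known exactly. Their poses are not given: they have to be found in the camera images.
- dial_axis (a point): On the dial's vertical axis, level with its top face (62 mm above the bench). The dial, blue metal, 180 mm across, 30 mm thick, lies on an aluminium disc housing 260 mm across, 30 mm high, with black scale lines every 15 degrees; four low bolted feet reach 147 mm from the axis.
- dial_index (a point): Point on the line of the white index mark, 112 mm from the dial's axis (the studs' radius), at the height of the dial's top face; turns with the dial. The mark itself, 7 mm wide, runs from 24 to 90 mm from the axis along the middle of one of the dial's three lobes. A lobe is too wide (93 mm) to grip.
- dial_notch (a point): Middle of one of the three finger notches between lobes, 71 mm from the axis, level with the dial's top; turns with the dial. Notches lie 60, 180 (this one) and 300 degrees round from the white mark. Each is open outwards, begins 54 mm from the axis, is 47 mm wide at this point, and goes down 32 mm to the housing's top. A fingertip in it turns the dial by its side wall.
- dial (a joint): Turn of the dial, rad, counter-clockwise from above positive; limits -3.1 and 3.1, starts between -0.25 and 0.25. It turns either way against friction of about 0.22 N m (3 N at a notch) and stays where it is left. What counts is the white mark against the red stud, not this number.
- stud_red: The red marker stud: a fixed round stud, 16 mm across, 6 mm high, on the scale ring 112 mm from the dial's axis; its top is 36 mm above the bench. Origin: centre of its underside. It stands 45, 75 or 90 degrees round, one way or the other, from where the white line points when dial is 0.
- stud_yellow: A yellow stud of the same size on the same ring; not the target.
- stud_black: A black stud of the same size on the same ring; not the target.
- set_button_top (a point): Centre of the top face of the green push button, 36 mm across, 22 mm above the bench when up, in a round yellow housing 52 mm across and 12 mm high fixed to the bench to the dial's left (+y).
- set_button (a joint): How far the green button is pressed, m: 0 up, 0.006 fully down. A spring pushes it back up; fully down takes 5 N.
- spray_can: Upright metal can, white label, 60 mm across, 170 mm high, loose on the bench, right of the dial (-y). Origin: centre of its underside. Leave it alone.
- hammer: Hammer lying loose on the bench to the right of the dial (-y), its length along x, 260 mm long, 26 mm high; origin on its underside, midway along. Leave it alone.
- magnet_square: Welding magnet square, red plate 70 by 70 mm with two steel bars, 20 mm high, loose on the bench. Origin: centre of its underside. Leave it alone.
There are look-alikes about, which are no part of the job. Of the things that look like the part that bears set_button_top, take the one that is farthest from the robot's base at the start.

How it is judged:
By the outcome, as a careful person would: the job done as asked, in the order asked, and still so for the second after the job is handed in, with the robot touching nothing.
It also fails if it takes over 48 s, if anything falls off the work surface, if the arm or the gripper's body presses on something with over 40 N, if the wrist force passes 120 N, or if a joint passes its speed limit or range.

### The arm

A 6-joint arm with a two-finger parallel gripper is mounted at the origin on the work surface. World frame = base frame: x ahead of the robot, y to its left, z up, the work surface at z = 0. Lengths are in m, angles in rad, forces in N, time in s.
With the tool pointing down it reaches from about 0.35 to 0.85 m from the base axis. Payload 8.1 kg.
Tool frame: the origin (TCP) lies at the very end of the fingers, on their centre line; the grasp point (between the pads) lies 19 mm behind it; x points along the fingers, y is the direction in which the jaws open and shut, and the axes are right-handed (so a half turn about x gives the same grasp; the last joint's range is limited). The gripper opens to 93 mm and grips with 3 to 60 N. Pads are 15 mm wide; open, the fingers measure 128 mm over their backs; the gripper's body (75 mm by 188 mm) begins 65 mm behind the grasp point.
Start: joints at [1.026, 0.13, 1.488, -0, 1.523, -0.085], TCP at [0.266, 0.538, 0.219] pointing down, gripper open.
Joint ranges: [-2.96, 2.96], [-0.89, 2.26], [0.02, 2.5], [-1.34, 4.48], [0, 2.73], [-2.66, 2.66]. Speed limits (rad/s): [2.39, 2.39, 2.79, 3.14, 3.14, 3.14].

### API

Orientations are given as a rotation vector (axis times angle).
In Python, from plant import * gives the robot as it stands. The module is installed in compiled form; this text tells all that it offers.
- The arm moves only by the tool apply_moves, never from a script. Its argument "series" is a list of rows, each an object with "jaw": the gripper's target within -1 to 1 (shut at 1, half-way at 0, fully open at -1); "linear": the shift along the tool's x, y, z normalised to -1 to 1, where 1 is 0.6 m, a list of three; "roll": the turn about the tool's x normalised to -1 to 1, where 1 is 30 degrees. A call has 1 to 20 rows; each row is the pose to reach, as a shift and turn from the pose measured when the call began, along the tool's axes at that moment; what a row does not reach only later rows make up. A row lasts 1/8 s, in which the tool goes at most 62.5 mm and 10.7 degrees, less where a joint would pass 70% of its speed; a pose out of reach is approached as far as the arm can. A call with a number of a shift or a turn outside -1 to 1 is refused whole. A call with a gripper value outside its range is refused whole. The fingers move at their own pace and stop on an object; "force" is the grip in N (left out, the last holds). Time passes only in rows, so rows that repeat a pose let the fingers close. It gives the time, the measured TCP pose, the force and the opening at its end, in the units of the state.
- read_state(): the state, without advancing time (a new reading comes with each control period).
- read_camera(name): name is "side" or "top" or "wrist"; returns a dict with "pixels" (420x560x3 uint8, blue, green, red), "intrinsics" (3x3 intrinsics, pixels), "rvec" (rotation vector, rad) and "tvec" (3), from world to camera coordinates, as OpenCV has them; the wrist camera has in their place "tool_from_camera" (4x4, takes a point from camera to tool coordinates, whose origin is the TCP and whose axes are the tool frame's). Camera axes: x right, y down, z forward; pixel columns grow to the right and rows downward; lengths in m; the calibration is good to about 2 mm. The wrist camera is an equidistant fisheye: a pixel r from the principal point sees the ray r / f radians off the axis. A picture is of the moment at which its call begins: read the wrist's pose just before it. There is no depth.
- close_job(): hands the job in, once; it reports no verdict.
The state is a dict: "t": time; "q": joint angles; "dq": joint speeds; "joint_torque": joint torques, N m; "tool_pos": TCP position; "orientation": TCP orientation; "force": force on the tool from outside, world axes, zero at the start; "wrist_torque": the same for the moment, N m; "opening": finger opening in m.
Only numpy, scipy, OpenCV 4.12 (cv2) and the standard library are available. Lean on these libraries where they do the work, as an engineer would, in place of code of your own. Each camera call takes 0.05 s, during which the arm holds its last target. There are 200 camera calls.

## Working session

There is one attempt and no reset: what is moved stays moved. The work goes in short steps, Python scripts to look and compute and a tool call to move; the robot and the scene stay as the last step left them, time stands still between calls to the robot, and variables do not carry over. Pictures are saved under pics/ and viewed, about 8 in all and at most 12, crops included, and the job is handed in when it is done.

Besides the shell and the picture viewer there is one more tool, called after "Call:" as name(argument=value, ...) on one line, values as JSON. apply_moves: Moves the arm, as the interface text tells. Its arguments: {"type":"object","properties":{"series":{"type":"array"},"force":{"type":"number"}},"required":["series"]}

```bash
mkdir -p pics; cat > h.py <<'E'
import numpy as np, cv2
from plant import *
def ray_plane(c,uv,z):
    R=cv2.Rodrigues(np.array(c["rvec"],float))[0];t=np.array(c["tvec"],float).ravel();K=np.array(c["intrinsics"])
    uv=np.atleast_2d(uv).astype(float)
    d=np.c_[uv,np.ones(len(uv))]@np.linalg.inv(K).T@R; o=-R.T@t
    return o+d*((z-o[2])/d[:,2])[:,None]
def proj(c,P):
    return cv2.projectPoints(np.atleast_2d(P).astype(float),np.array(c["rvec"],float),np.array(c["tvec"],float),np.array(c["intrinsics"],float),None)[0][:,0]
E
python3 - <<'E'
from h import *
s=read_state();print(s)
for n in("top","side"):
    c=read_camera(n);cv2.imwrite(f"pics/{n}0.png",c["pixels"]);np.save(f"{n}0.npy",c,allow_pickle=True)
    R=cv2.Rodrigues(np.array(c["rvec"],float))[0];print(n,-R.T@np.array(c["tvec"]).ravel(),c["intrinsics"])
E
```

```text
{'t': 0.0, 'q': array([ 1.02558401e+00,  1.31175316e-01,  1.48927753e+00,  2.30279932e-07,
        1.52300607e+00, -8.53868032e-02]), 'dq': array([-8.67179028e-04, -7.25965628e-05, -6.93592037e-04, -4.00948398e-04,
        4.70352214e-04, -5.40045553e-04]), 'joint_torque': array([ 1.96187262e-03, -5.59823799e+01, -4.91782951e+01,  7.67349545e-02,
        3.50857351e-02, -1.22541460e-04]), 'tool_pos': array([0.26594834, 0.53719762, 0.21757997]), 'orientation': array([ 0.35919423,  1.54113662, -0.36200155]), 'force': array([ 0.67294947, -0.0913861 , -0.55684282]), 'wrist_torque': array([0.02014489, 0.01496509, 0.01594001]), 'opening': 0.09313376324854863}
top [ 0.41048786 -0.06979085  0.92621301] [[390.2988689    0.         276.3391874 ]
 [  0.         390.2988689  210.11826637]
 [  0.           0.           1.        ]]
side [ 0.48698017 -0.65187179  0.72468854] [[389.75696838   0.         273.631194  ]
 [  0.         389.75696838 212.04137192]
 [  0.           0.           1.        ]]
```

View pics/top0.png

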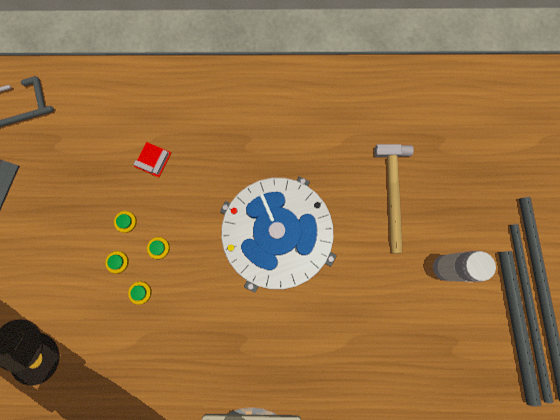

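View pics/side0.png

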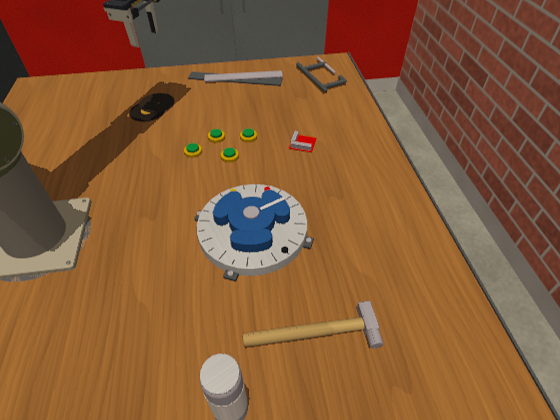

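The top view shows the dial at (277,231), with the white mark pointing to about (262,195). The red stud is at (234,211), yellow at (231,248) and black at (318,205). There are four green buttons: (124,222), (157,248), (116,262) and (139,293). I'll measure all of these and compare the buttons' distances from the base.

```bash
cat >> h.py <<'E'
def blobs(m,amin=8):
    n,l,st,ce=cv2.connectedComponentsWithStats(m.astype(np.uint8))
    return [(ce[i],st[i,4]) for i in range(1,n) if st[i,4]>=amin]
def dial_meas(c,verbose=True,axis=None):
    hsv=cv2.cvtColor(c["pixels"],cv2.COLOR_BGR2HSV);H,S,V=[hsv[...,i].astype(int) for i in range(3)]
    return H,S,V
E
python3 - <<'E'
from h import *
for n in("top","side"):
    c=np.load(f"{n}0.npy",allow_pickle=True).item()
    H,S,V=dial_meas(c)
    for name,m,z,a in [("green",(abs(H-65)<20)&(S>150)&(V>60),.022,30),("red",((H<6)|(H>174))&(S>180)&(V>120),.036,8),("yellow",(abs(H-27)<5)&(S>180)&(V>130),.036,8),("blue",(abs(H-108)<12)&(S>120)&(V>50),.062,300)]:
        for ce,ar in blobs(m,a):
            P=ray_plane(c,ce,z)[0]
            if abs(P[0]-.5)<.35 and abs(P[1])<.5: print(n,name,ce.round(1),ar,P.round(4),"r %.3f"%np.hypot(*P[:2]))
c=np.load("top0.npy",allow_pickle=True).item()
cv2.imwrite("pics/crop1.png",cv2.resize(c["pixels"][170:310,95:345],None,fx=3.2,fy=3.2,interpolation=cv2.INTER_CUBIC))
E
```

```text
top green [123.1 220.8] 166 [0.5347 0.3101 0.022 ] r 0.618
top green [156.3 247.3] 164 [0.4729 0.2276 0.022 ] r 0.525
top green [114.7 261.5] 171 [0.4394 0.3227 0.022 ] r 0.545
top green [137.8 292.6] 175 [0.3695 0.2641 0.022 ] r 0.454
top red [149.7 154.3] 362 [0.6933 0.2521 0.036 ] r 0.738
top red [162.1 165.8] 55 [0.665  0.2207 0.036 ] r 0.701
top red [136.9 166.8] 8 [0.6625 0.2809 0.036 ] r 0.720
top red [233.5 210.3] 26 [0.5587 0.0482 0.036 ] r 0.561
top yellow [125.4 221.7] 177 [0.5307 0.2986 0.036 ] r 0.609
top yellow [158.4 247.7] 197 [0.4712 0.2183 0.036 ] r 0.519
top yellow [230.3 247.3] 30 [0.4732 0.0532 0.036 ] r 0.476
top yellow [117.1 261.8] 186 [0.4385 0.3112 0.036 ] r 0.538
top yellow [139.8 292.3] 188 [0.3708 0.2544 0.036 ] r 0.450
top blue [276.8 231.8] 3241 [ 0.5064 -0.0532  0.062 ] r 0.509
side green [215.6 132.9] 76 [0.4399 0.3172 0.022 ] r 0.542
side green [247.9 132.5] 73 [0.5354 0.3044 0.022 ] r 0.616
side green [192.2 147.4] 80 [0.3706 0.2587 0.022 ] r 0.452
side green [229. 152.] 85 [0.4738 0.2219 0.022 ] r 0.523
side red [306.6 140.4] 130 [0.6963 0.2224 0.036 ] r 0.731
side red [292.9 147.9] 16 [0.652  0.1949 0.036 ] r 0.680
side red [266.6 187.9] 12 [0.559  0.0481 0.036 ] r 0.561
side yellow [215.2 136.8] 48 [0.4389 0.2794 0.036 ] r 0.520
side yellow [248.4 136.3] 47 [0.5342 0.2671 0.036 ] r 0.597
side yellow [192.4 151.2] 55 [0.3734 0.2237 0.036 ] r 0.435
side yellow [229.4 155.9] 59 [0.474  0.1874 0.036 ] r 0.510
side yellow [232.7 189.7] 9 [0.4739 0.0547 0.036 ] r 0.477
side blue [250.6 219.4] 2849 [ 0.5078 -0.0732  0.062 ] r 0.513
```

View pics/crop1.png

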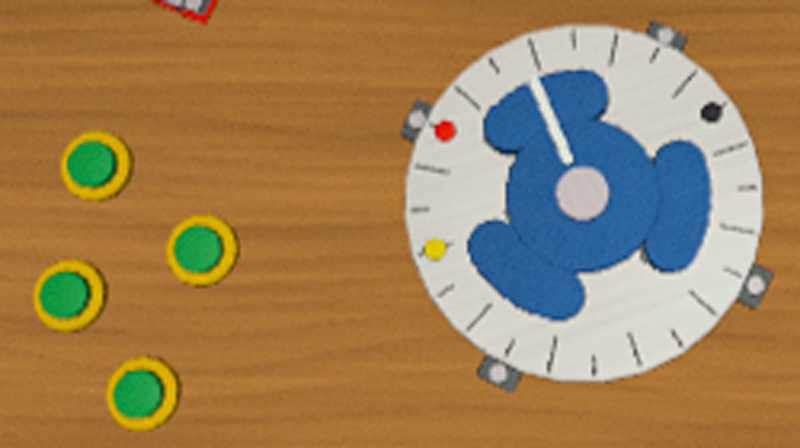

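The crop shows four identical buttons. The one at pixel (124,222) in the top view fits, being farthest from the base at r≈0.617 m against 0.545, 0.525 and 0.454. The white mark points between the scale lines, toward the upper left, and the red stud is counter-clockwise from it. Next I'll measure the axis and the angles.

```bash
cat >> h.py <<'E'
def circ(P):
    A=np.c_[2*P[:,:2],np.ones(len(P))];x=np.linalg.lstsq(A,(P[:,:2]**2).sum(1),rcond=None)[0]
    return x[:2],np.sqrt(x[2]+x[:2]@x[:2])
def analyse(c,ax,red):
    """white mark pixels: inside a disc 28..86mm of axis at z=.062, bright, low sat"""
    H,S,V=dial_meas(c)
    vv,uu=np.mgrid[0:420,0:560];P=ray_plane(c,np.c_[uu.ravel(),vv.ravel()],.062)
    r=np.hypot(P[:,0]-ax[0],P[:,1]-ax[1]).reshape(420,560)
    blue=cv2.morphologyEx(((abs(H-108)<14)&(S>100)).astype(np.uint8),cv2.MORPH_CLOSE,np.ones((9,9)))
    blue=cv2.erode(blue,np.ones((3,3)))
    m=(r>30)&(r<84)&(S<90)&(V>120)&(blue>0)
    n,l,st,ce=cv2.connectedComponentsWithStats(m.astype(np.uint8));
    if n<2: return None
    i=1+np.argmax(st[1:,4]);q=P.reshape(420,560,3)[l==i][:,:2]
    vx,vy,x0,y0=cv2.fitLine(q.astype(np.float32),cv2.DIST_L2,0,.01,.01).ravel()
    d=q.mean(0)-ax; s=np.sign(vx*d[0]+vy*d[1])
    a1=np.degrees(np.arctan2(d[1],d[0]));a2=np.degrees(np.arctan2(s*vy,s*vx))
    e=red-ax;return dict(n=len(q),mark_c=a1,mark_line=a2,off=float(vx*(ax[1]-y0)-vy*(ax[0]-x0)),rmid=np.hypot(*d),red=np.degrees(np.arctan2(e[1],e[0])),rred=np.hypot(*e))
E
python3 - <<'E'
from h import *
for n in("top","side"):
    c=np.load(f"{n}0.npy",allow_pickle=True).item()
    H,S,V=dial_meas(c)
    m=((S<60)&(V>120))|((abs(H-108)<14)&(S>100))
    m=cv2.morphologyEx(m.astype(np.uint8),cv2.MORPH_OPEN,np.ones((7,7)))
    cs=cv2.findContours(m,cv2.RETR_EXTERNAL,cv2.CHAIN_APPROX_NONE)[0]
    g=[k for k in cs if cv2.pointPolygonTest(k,(277,231) if n=="top" else (251,219),False)>0][0][:,0].astype(float)
    P=ray_plane(c,g,.03)
    for it in range(6):
        o,R=circ(P); d=np.hypot(P[:,0]-o[0],P[:,1]-o[1])-R; P=P[abs(d)<max(.002,2*np.median(abs(d)))]
    print(n,"housing",o.round(4),R.round(4),len(P))
    rp=[x for x,a in blobs(((H<8)|(H>172))&(S>140)&(V>100),8)]
    rp=min(rp,key=lambda x:abs(ray_plane(c,x,.035)[0,:2]-[.559,.048]).sum())
    red=ray_plane(c,rp,.0345)[0,:2]
    print(red.round(4),analyse(c,o,red))
E
```

```text
top housing [ 0.51   -0.0528] 0.1277 231
[0.5588 0.0482] None
side housing [ 0.5116 -0.0607] 0.1215 227
[0.5589 0.0489] None
```

```bash
sed -i 's/blue=cv2.erode.*/pass/; s/(S<90)&(V>120)/(S<110)\&(V>120)/; s/np.ones((9,9))/np.ones((11,11))/' h.py
python3 - <<'E'
from h import *
for n in("top","side"):
    c=np.load(f"{n}0.npy",allow_pickle=True).item()
    print(n,analyse(c,np.array([.510,-.0528]),np.array([.5588,.0485])), c["pixels"][205:215,262:274].max(2).tolist()[4] if n=="top" else "")
E
```

```text
top None [157, 158, 148, 150, 179, 230, 226, 194, 146, 148, 149, 147]
side None
```

```bash
sed -n '/def analyse/,$p' h.py | head -12
python3 - <<'E'
from h import *
c=np.load("top0.npy",allow_pickle=True).item()
H,S,V=dial_meas(c); print(S[209,262:274],H[209,262:274])
print(ray_plane(c,[267,209],.062))
E
```

```text
def analyse(c,ax,red):
    """white mark pixels: inside a disc 28..86mm of axis at z=.062, bright, low sat"""
    H,S,V=dial_meas(c)
    vv,uu=np.mgrid[0:420,0:560];P=ray_plane(c,np.c_[uu.ravel(),vv.ravel()],.062)
    r=np.hypot(P[:,0]-ax[0],P[:,1]-ax[1]).reshape(420,560)
    blue=cv2.morphologyEx(((abs(H-108)<14)&(S>100)).astype(np.uint8),cv2.MORPH_CLOSE,np.ones((11,11)))
    pass
    m=(r>30)&(r<84)&(S<110)&(V>120)&(blue>0)
    n,l,st,ce=cv2.connectedComponentsWithStats(m.astype(np.uint8));
    if n<2: return None
    i=1+np.argmax(st[1:,4]);q=P.reshape(420,560,3)[l==i][:,:2]
    vx,vy,x0,y0=cv2.fitLine(q.astype(np.float32),cv2.DIST_L2,0,.01,.01).ravel()
[187 189 198 153  17  14  11  16 213 196 195 199] [105 105 105 105  90  39  45  93 106 106 104 104]
[[ 0.55779795 -0.03070831  0.062     ]]
```

```bash
sed -i 's/(r>30)&(r<84)/(r>.030)\&(r<.082)/; s/np.ones((11,11))/np.ones((7,7))/' h.py
python3 - <<'E'
from h import *
for n in("top","side"):
    c=np.load(f"{n}0.npy",allow_pickle=True).item()
    print(n,{k:round(float(v),4) for k,v in analyse(c,np.array([.510,-.0528]),np.array([.5588,.0485])).items()})
from scipy.spatial.transform import Rotation as R
s=read_state();print(R.from_rotvec(s["orientation"]).as_matrix().round(3))
E
```

```text
top {'n': 101.0, 'mark_c': 23.7154, 'mark_line': 23.2653, 'off': -0.0004, 'rmid': 0.0561, 'red': 64.2781, 'rred': 0.1124}
side {'n': 82.0, 'mark_c': 24.1209, 'mark_line': 23.7862, 'off': -0.0003, 'rmid': 0.0558, 'red': 64.2781, 'rred': 0.1124}
[[-0.001  0.444  0.896]
 [-0.001  0.896 -0.444]
 [-1.    -0.002 -0.   ]]
```

Top and side agree: axis (0.510, -0.053), mark at 23.6°, and red stud at 64.3° with radius 112 mm as specified. That means a turn of about +40.6°. I'll use the notch at 83.6°, with jaws shut, and move above it first.

Call:
apply_moves(series=[{"jaw": 1,"linear": [0.05,-0.1,0.13],"roll": -0.3},{"jaw": 1,"linear": [0.1,-0.2,0.26],"roll": -0.667},{"jaw": 1,"linear": [0.15,-0.3,0.39],"roll": -0.667},{"jaw": 1,"linear": [0.16,-0.36,0.468],"roll": -0.667},{"jaw": 1,"linear": [0.16,-0.42,0.546],"roll": -0.667},{"jaw": 1,"linear": [0.16,-0.48,0.624],"roll": -0.667},{"jaw": 1,"linear": [0.16,-0.54,0.702],"roll": -0.667},{"jaw": 1,"linear": [0.16,-0.583,0.757],"roll": -0.667},{"jaw": 1,"linear": [0.16,-0.583,0.757],"roll": -0.667},{"jaw": 1,"linear": [0.16,-0.583,0.757],"roll": -0.667},{"jaw": 1,"linear": [0.16,-0.583,0.757],"roll": -0.667},{"jaw": 1,"linear": [0.16,-0.583,0.757],"roll": -0.667},{"jaw": 1,"linear": [0.16,-0.583,0.757],"roll": -0.667},{"jaw": 1,"linear": [0.16,-0.583,0.757],"roll": -0.667}], force=20)

```text
t: 1.85
tool_pos: [0.5175, 0.0231, 0.1224]
orientation: [0.085, 1.57, -0.087]
force: [0.5, -0.7, 0.2]
opening: 0.0007
```

```bash
cat >> h.py <<'E'
from scipy.spatial.transform import Rotation as Rt
AX=np.array([.510,-.0528]);RED=np.array([.5588,.0485])
def tool():
    s=read_state();M=Rt.from_rotvec(s["orientation"]).as_matrix();p=s["tool_pos"]
    d=p[:2]-AX
    print("t %.2f"%s["t"],"p",p.round(4),"yang %.1f"%np.degrees(np.arctan2(M[1,1],M[0,1])),"polar r %.4f a %.1f"%(np.hypot(*d),np.degrees(np.arctan2(d[1],d[0]))),"F",s["force"].round(1),"open %.3f"%s["opening"])
    return p,M
def go(target): # normalised linear for a world target
    p,M=tool();print("lin",((np.array(target)-p)@M/.6).round(4))
E
python3 - <<'E'
from h import *
a=np.radians(83.6);go([*(AX+.075*np.array([np.cos(a),np.sin(a)])),.042])
E
```

```text
t 1.85 p [0.5175 0.0231 0.1224] yang 83.8 polar r 0.0763 a 84.4 F [ 0.5 -0.7  0.2] open 0.001
lin [ 0.1339 -0.0019  0.0018]
```

Call:
apply_moves(series=[{"jaw": 1,"linear": [0.05,-0.002,0.002],"roll": 0},{"jaw": 1,"linear": [0.1,-0.002,0.002],"roll": 0},{"jaw": 1,"linear": [0.134,-0.002,0.002],"roll": 0},{"jaw": 1,"linear": [0.134,-0.002,0.002],"roll": 0},{"jaw": 1,"linear": [0.134,-0.002,0.002],"roll": 0}])

```text
t: 2.48
tool_pos: [0.5191, 0.0219, 0.0429]
orientation: [0.084, 1.569, -0.086]
force: [0.5, 0.6, -0.1]
opening: 0.0004
```

```bash
cat >> h.py <<'E'
def arc(angs,r=.075,z=.042):
    p,M=tool();y0=np.degrees(np.arctan2(M[1,1],M[0,1]))
    for a in angs:
        q=np.radians(a);P=np.array([*(AX+r*np.array([np.cos(q),np.sin(q)])),z])
        print(a,((P-p)@M/.6).round(4).tolist(),"roll %.3f"%(-(a-y0)/30))
E
python3 -c "
from h import *
arc([88,92,96,100,104,108,112])"
```

```text
t 2.48 p [0.5191 0.0219 0.0429] yang 83.8 polar r 0.0753 a 83.1 F [ 0.5  0.6 -0.1] open 0.000
88 [0.0016, -0.0008, -0.0107] roll -0.140
92 [0.0015, -0.0017, -0.0194] roll -0.274
96 [0.0015, -0.0033, -0.028] roll -0.407
100 [0.0015, -0.0054, -0.0364] roll -0.540
104 [0.0015, -0.0081, -0.0447] roll -0.674
108 [0.0015, -0.0114, -0.0528] roll -0.807
112 [0.0015, -0.0153, -0.0606] roll -0.940
```

Call:
apply_moves(series=[{"jaw": 1,"linear": [0.001,-0.001,-0.011],"roll": -0.14},{"jaw": 1,"linear": [0.001,-0.002,-0.019],"roll": -0.27},{"jaw": 1,"linear": [0.001,-0.003,-0.028],"roll": -0.41},{"jaw": 1,"linear": [0.001,-0.005,-0.036],"roll": -0.54},{"jaw": 1,"linear": [0.001,-0.008,-0.045],"roll": -0.67},{"jaw": 1,"linear": [0.001,-0.011,-0.053],"roll": -0.81},{"jaw": 1,"linear": [0.001,-0.015,-0.061],"roll": -0.94},{"jaw": 1,"linear": [0.001,-0.015,-0.061],"roll": -0.94},{"jaw": 1,"linear": [0.001,-0.015,-0.061],"roll": -0.94}])

```text
t: 3.6
tool_pos: [0.4831, 0.017, 0.0437]
orientation: [-0.301, 1.547, 0.298]
force: [3.0, 1.1, 2.4]
opening: 0.0008
```

```bash
python3 - <<'E'
from h import *
arc([112,115,118,121,124,127,130,133])
ims=[]
for n in("top","side"):
    c=read_camera(n);a=analyse(c,AX,RED);print(n,a and {k:round(float(v),4) for k,v in a.items()})
    ims.append(c["pixels"][130:330,150:400])
cv2.imwrite("pics/p1.png",cv2.resize(np.hstack(ims),None,fx=1.6,fy=1.6))
E
```

```text
t 3.60 p [0.4831 0.017  0.0437] yang 111.9 polar r 0.0748 a 111.1 F [3.  1.1 2.4] open 0.001
112 [0.0028, 0.0003, -0.002] roll -0.003
115 [0.0028, 0.0002, -0.0086] roll -0.103
118 [0.0028, -0.0004, -0.0151] roll -0.203
121 [0.0028, -0.0012, -0.0216] roll -0.303
124 [0.0028, -0.0024, -0.028] roll -0.403
127 [0.0027, -0.004, -0.0344] roll -0.503
130 [0.0027, -0.0058, -0.0407] roll -0.603
133 [0.0027, -0.008, -0.0468] roll -0.703
top {'n': 14.0, 'mark_c': -165.532, 'mark_line': -157.8599, 'off': -0.0078, 'rmid': 0.0584, 'red': 64.2781, 'rred': 0.1124}
side {'n': 60.0, 'mark_c': 37.8368, 'mark_line': 37.8646, 'off': 0.0, 'rmid': 0.06, 'red': 64.2781, 'rred': 0.1124}
```

View pics/p1.png

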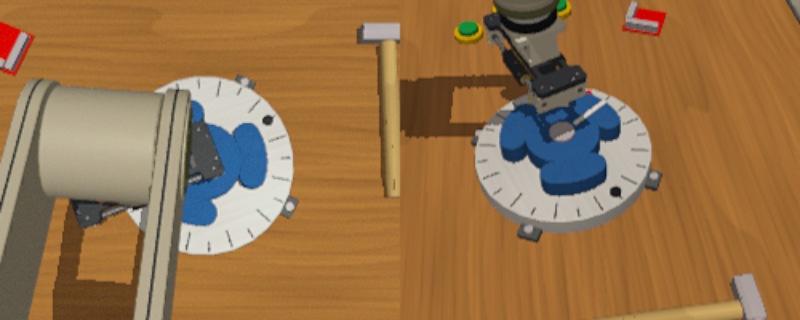

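The left half (top view) is mostly hidden by the arm. The right half (side view) shows the finger in the notch and the mark turned to about 37.9°. I'll keep pushing to just short of the target.

Call:
apply_moves(series=[{"jaw": 1,"linear": [0.002,0,-0.009],"roll": -0.1},{"jaw": 1,"linear": [0.002,0,-0.015],"roll": -0.2},{"jaw": 1,"linear": [0.002,-0.001,-0.022],"roll": -0.3},{"jaw": 1,"linear": [0.002,-0.002,-0.028],"roll": -0.4},{"jaw": 1,"linear": [0.002,-0.004,-0.034],"roll": -0.5},{"jaw": 1,"linear": [0.002,-0.006,-0.041],"roll": -0.6},{"jaw": 1,"linear": [0.002,-0.008,-0.047],"roll": -0.7},{"jaw": 1,"linear": [0.002,-0.008,-0.047],"roll": -0.7},{"jaw": 1,"linear": [0.002,-0.008,-0.047],"roll": -0.7}])

```text
t: 4.82
tool_pos: [0.4591, 0.0021, 0.0424]
orientation: [-0.587, 1.488, 0.583]
force: [3.1, 1.9, 1.4]
opening: 0.0004
```

```bash
python3 - <<'E'
from h import *
arc([132,134,135,136,137,138,139])
c=read_camera("side");a=analyse(c,AX,RED);print(a and {k:round(float(v),4) for k,v in a.items()})
E
```

```text
t 4.83 p [0.4591 0.0021 0.0424] yang 132.9 polar r 0.0749 a 132.8 F [3.1 1.9 1.4] open 0.000
132 [0.0006, 0.0002, 0.0018] roll 0.028
134 [0.0006, 0.0002, -0.0025] roll -0.038
135 [0.0006, 0.0001, -0.0047] roll -0.072
136 [0.0006, -0.0, -0.0069] roll -0.105
137 [0.0006, -0.0001, -0.0091] roll -0.138
138 [0.0006, -0.0003, -0.0112] roll -0.172
139 [0.0006, -0.0005, -0.0134] roll -0.205
{'n': 55.0, 'mark_c': 58.867, 'mark_line': 59.833, 'off': 0.001, 'rmid': 0.059, 'red': 64.2781, 'rred': 0.1124}
```

Call:
apply_moves(series=[{"jaw": 1,"linear": [0,0,-0.003],"roll": -0.04},{"jaw": 1,"linear": [0,0,-0.006],"roll": -0.09},{"jaw": 1,"linear": [0,0,-0.01],"roll": -0.14},{"jaw": 1,"linear": [0,0,-0.01],"roll": -0.14},{"jaw": 1,"linear": [0,0,-0.01],"roll": -0.14}])

```text
t: 5.5
tool_pos: [0.4544, -0.002, 0.0422]
orientation: [-0.643, 1.472, 0.639]
force: [2.4, 1.0, 0.4]
opening: 0.0003
```

```bash
python3 - <<'E'
from h import *
tool()
c=read_camera("side");a=analyse(c,AX,RED);print(a and {k:round(float(v),4) for k,v in a.items()})
E
```

```text
t 5.50 p [ 0.4544 -0.002   0.0422] yang 137.1 polar r 0.0753 a 137.6 F [2.4 1.  0.4] open 0.000
{'n': 54.0, 'mark_c': 63.7127, 'mark_line': 63.8027, 'off': 0.0001, 'rmid': 0.0584, 'red': 64.2781, 'rred': 0.1124}
```

Call:
apply_moves(series=[{"jaw": 1,"linear": [0,0,0.006],"roll": 0},{"jaw": 1,"linear": [0,0,0.014],"roll": 0},{"jaw": 1,"linear": [-0.06,0,0.014],"roll": 0},{"jaw": 1,"linear": [-0.13,0,0.014],"roll": 0},{"jaw": 1,"linear": [-0.14,0.02,0.03],"roll": 0},{"jaw": 1,"linear": [-0.14,0.07,0.12],"roll": 0},{"jaw": 1,"linear": [-0.14,0.12,0.21],"roll": 0},{"jaw": 1,"linear": [-0.14,0.17,0.3],"roll": 0},{"jaw": 1,"linear": [-0.14,0.22,0.39],"roll": 0},{"jaw": 1,"linear": [-0.14,0.252,0.469],"roll": 0},{"jaw": 1,"linear": [-0.14,0.252,0.469],"roll": 0},{"jaw": 1,"linear": [-0.14,0.252,0.469],"roll": 0}])

```text
t: 7.05
tool_pos: [0.5339, 0.307, 0.1243]
orientation: [-0.645, 1.474, 0.64]
force: [0.3, -0.0, 0.3]
opening: 0.0002
```

```bash
python3 - <<'E'
from h import *
tool()
ims=[]
for n in("top","side"):
    for k in range(2):
        c=read_camera(n);a=analyse(c,AX,RED);print(n,a and {k:round(float(v),4) for k,v in a.items()})
        H,S,V=dial_meas(c);rp=[x for x,_ in blobs(((H<8)|(H>172))&(S>140)&(V>100),8)]
        if rp:
            rp=min(rp,key=lambda x:abs(ray_plane(c,x,.035)[0,:2]-[.559,.048]).sum());print("red",ray_plane(c,rp,.0345)[0,:2])
    ims.append(c["pixels"][150:310,150:350] if n=="side" else c["pixels"][160:320,180:380])
cv2.imwrite("pics/p2.png",cv2.resize(np.hstack(ims),None,fx=2,fy=2,interpolation=cv2.INTER_CUBIC))
E
```

```text
t 7.05 p [0.5339 0.307  0.1243] yang 137.1 polar r 0.3606 a 86.2 F [ 0.3 -0.   0.3] open 0.000
top {'n': 101.0, 'mark_c': 63.4517, 'mark_line': 64.1178, 'off': 0.0006, 'rmid': 0.0556, 'red': 64.2781, 'rred': 0.1124}
red [0.55877923 0.04820653]
top {'n': 102.0, 'mark_c': 63.4063, 'mark_line': 63.9165, 'off': 0.0005, 'rmid': 0.0557, 'red': 64.2781, 'rred': 0.1124}
red [0.55877923 0.04820653]
side {'n': 66.0, 'mark_c': 63.5325, 'mark_line': 64.0, 'off': 0.0004, 'rmid': 0.055, 'red': 64.2781, 'rred': 0.1124}
red [0.68961231 0.21758963]
side {'n': 66.0, 'mark_c': 63.5325, 'mark_line': 64.0, 'off': 0.0004, 'rmid': 0.055, 'red': 64.2781, 'rred': 0.1124}
red [0.68961231 0.21758963]
```

View pics/p2.png

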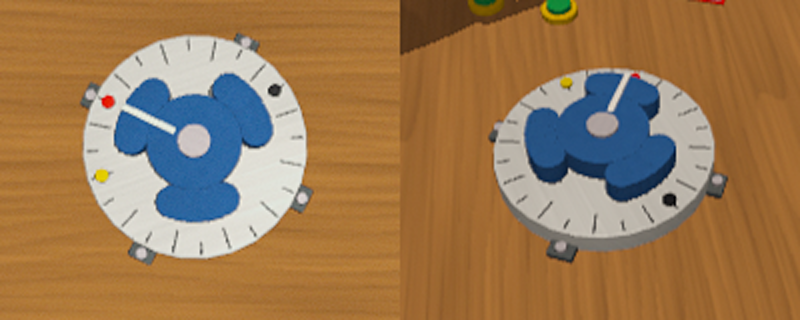

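The left half (top view) shows the mark's line running straight to the red stud. Measured, the mark is at about 63.4–64.0° in both views and red is at 64.2°, so the residual is under 0.8° and within measurement noise. Side view agrees, so I'm leaving the dial alone. Next is the far button at (0.535, 0.309), approached in small steps.

Call:
apply_moves(series=[{"jaw": 1,"linear": [0.05,0.001,0.003],"roll": 0},{"jaw": 1,"linear": [0.12,0.001,0.003],"roll": 0},{"jaw": 1,"linear": [0.16,0.001,0.003],"roll": 0},{"jaw": 1,"linear": [0.16,0.001,0.003],"roll": 0},{"jaw": 1,"linear": [0.16,0.001,0.003],"roll": 0}])

```text
t: 7.88
tool_pos: [0.537, 0.3076, 0.0317]
orientation: [-0.642, 1.47, 0.638]
force: [0.2, 0.5, 0.5]
opening: 0.0004
```

```bash
python3 - <<'E'
from h import *
go([.535,.309,.016])
c=read_camera("side");cv2.imwrite("pics/p3.png",cv2.resize(c["pixels"][60:200,150:330],None,fx=4,fy=4,interpolation=cv2.INTER_CUBIC))
E
```

```text
t 7.88 p [0.537  0.3076 0.0317] yang 136.9 polar r 0.3614 a 85.7 F [0.2 0.5 0.5] open 0.000
lin [ 0.0262  0.0042 -0.0007]
```

View pics/p3.png

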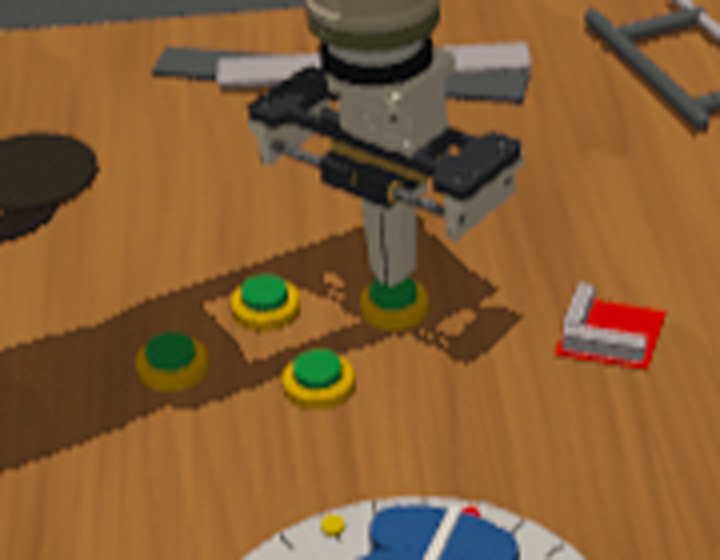

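The crop shows the closed fingers just above the far button, at about (395,285) in the crop. Now I'll press, keeping an eye on the force.

Call:
apply_moves(series=[{"jaw": 1,"linear": [0.01,0.004,0],"roll": 0},{"jaw": 1,"linear": [0.018,0.004,0],"roll": 0},{"jaw": 1,"linear": [0.026,0.004,0],"roll": 0},{"jaw": 1,"linear": [0.028,0.004,0],"roll": 0},{"jaw": 1,"linear": [0.028,0.004,0],"roll": 0}])

```text
t: 8.55
tool_pos: [0.5363, 0.31, 0.0163]
orientation: [-0.642, 1.468, 0.638]
force: [-2.5, 0.3, 6.7]
opening: 0.0005
```

```bash
python3 -c "
from h import *
tool();tool()"
```

```text
t 8.55 p [0.5363 0.31   0.0163] yang 137.0 polar r 0.3638 a 85.9 F [-2.5  0.3  6.7] open 0.000
t 8.55 p [0.5363 0.31   0.0163] yang 137.0 polar r 0.3638 a 85.9 F [-2.5  0.3  6.7] open 0.000
```

It reads 6.7 N at z≈0.016. I'll go a little further to be sure it bottoms out.

Call:
apply_moves(series=[{"jaw": 1,"linear": [0.004,0,0],"roll": 0},{"jaw": 1,"linear": [0.006,0,0],"roll": 0},{"jaw": 1,"linear": [0.006,0,0],"roll": 0}])

```text
t: 8.93
tool_pos: [0.5365, 0.3101, 0.0159]
orientation: [-0.642, 1.468, 0.638]
force: [-12.8, -6.5, 28.9]
opening: 0.0006
```

The force rose to 29 N while the tool sank only 0.4 mm, so the button is at its stop. Next I'll lift straight up and clear.

Call:
apply_moves(series=[{"jaw": 1,"linear": [-0.01,0,0],"roll": 0},{"jaw": 1,"linear": [-0.05,0,0],"roll": 0},{"jaw": 1,"linear": [-0.12,0,0],"roll": 0},{"jaw": 1,"linear": [-0.2,0,0],"roll": 0},{"jaw": 1,"linear": [-0.25,0,0],"roll": 0},{"jaw": 1,"linear": [-0.25,0,0],"roll": 0},{"jaw": 1,"linear": [-0.25,0,0],"roll": 0},{"jaw": 1,"linear": [-0.25,0,0],"roll": 0}])

```text
t: 9.93
tool_pos: [0.5344, 0.3096, 0.1635]
orientation: [-0.642, 1.472, 0.638]
force: [-0.9, 0.3, 0.1]
opening: 0.0006
```

```bash
python3 - <<'E'
from h import *
tool()
for n in("top","side"):
    c=read_camera(n);a=analyse(c,AX,RED);print(n,a and {k:round(float(v),4) for k,v in a.items()})
H,S,V=dial_meas(c)
for ce,ar in blobs((abs(H-65)<20)&(S>150)&(V>30),30): print(ce,ar)
cv2.imwrite("pics/p4.png",cv2.resize(c["pixels"][80:290,150:350],None,fx=2.8,fy=2.8,interpolation=cv2.INTER_CUBIC))
E
```

```text
t 9.93 p [0.5344 0.3096 0.1635] yang 137.0 polar r 0.3632 a 86.2 F [-0.9  0.3  0.1] open 0.001
top {'n': 102.0, 'mark_c': 63.4063, 'mark_line': 63.9165, 'off': 0.0005, 'rmid': 0.0557, 'red': 64.2781, 'rred': 0.1124}
side {'n': 66.0, 'mark_c': 63.5325, 'mark_line': 64.0, 'off': 0.0004, 'rmid': 0.055, 'red': 64.2781, 'rred': 0.1124}
[215.61842105 132.98684211] 76
[247.96103896 132.51948052] 77
[192.14942529 147.59770115] 87
[228.93258427 151.79775281] 89
```

View pics/p4.png

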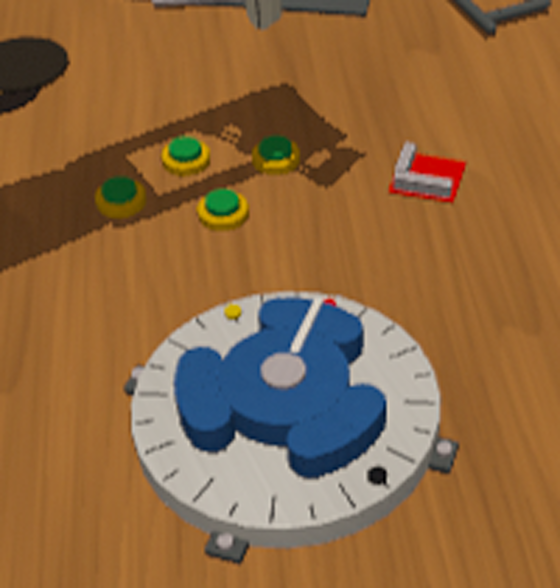

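The crop shows the mark still on the red stud at (330,300). The far button is back up at (275,150), at the same pixel as at the start (247.9,132.5), and the arm is clear. I'm handing in the job.

```bash
python3 -c "
from h import *
print(close_job())"
```

```text
the job is handed in; nothing more can be done
None
```

I turned the dial counter-clockwise by about 40° until its white line pointed at the red stud. Then I pressed the farthest of the four green buttons (0.617 m from the base) fully down and let it spring back. The job took about 10 s of the 48 s and is handed in.

- **Dial:** after the last move, both cameras put the mark at 63.4–64.0° and the red stud at 64.2–64.3°. It is therefore within about 0.9°; I did not correct it further because the estimates differ by about that much. The mark was the same before and after the button press.
- **Button:** the force rose to 29 N while the finger sank only 0.4 mm more, at 16 mm height, so the button was at its stop. Afterwards the side camera saw its top at the same pixel as at the start.
- **Arm and other things:** the arm ended about 160 mm above the bench, touching nothing. I did not touch the spray can, hammer or magnet square. The last close-up showed only the square, and I did not measure the can or hammer again.
- **Disagreement:** the side camera's outline of the housing gave a poor circle (121 mm radius instead of 130 mm). I used the top camera's fit instead, which the red stud's measured 112 mm radius confirmed.

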